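# Index the workpiece round to the tall post with the thumb lever

### The job

Use the thumb lever of the indexing table to click its round plate on, notch by notch, until the workpiece block clamped on the plate has come round to stand right beside the tall post; do not click past it, for the plate cannot be clicked back. Do not touch the plate or the workpiece, leave the lever sprung back home at the end, and leave the other things on the bench where they are.

Things in the scene. Friction and masses are not known exactly. Their poses are not given: they have to be found in the camera images.
- index_base: Grey round indexing table fixed to the bench, flange 228 mm across and 8 mm thick; origin at the centre of its underside, z up along the turning axis of plate and lever. Its +x axis points away from the robot, turned by up to 23 degrees. Four posts stand on the flange at radius 100 mm, at -60, -30, 0 and +30 degrees from its +x axis: one tall, three short stubs.
- tall_post: The target: the one tall steel post on the flange, 82 mm high with a tapered tip (top 90 mm above the bench), shaft 13 mm, foot 24 mm across; origin at the centre of its foot, 8 mm above the bench, 100 mm from the table's axis. It stands at one of the four post places; the other three hold stubs 20 mm high on the same feet.
- plate: Turning aluminium plate, 152 mm across, 12 thick, top 44 mm above the bench (hub to 51 mm); origin on the axis at its underside, +x axis to the workpiece. It has twelve equal notches of 30 degrees held by a spring detent and always rests in a notch. The lever drives it only anticlockwise seen from above (one-way pawl). The robot must not touch it.
- index_axis (a point): Point on the turning axis in the plate's top face, 44 mm above the bench.
- workpiece_top (a point): Centre of the top of the workpiece: a plain steel block, dark round bore, 52 (radial) x 40 x 30 mm high, clamped on the plate, the only block there. The point is at radius 46 mm, 74 mm above the bench. At the right notch it lies on the line from axis to tall post, 54 mm from the post's axis seen from above; one notch off, 64 mm. It starts two to five notches clockwise of the post.
- lever_pad (a point): Middle of the upright black thumb pad at the lever's end, 112 mm from the axis, 62 mm above the bench. The pad is 32 mm long radially, 12 mm thick along its travel, and stands from 26 to 76 mm above the bench; a flat steel arm runs from its foot inward under the plate. Press its flat clockwise side anticlockwise, on a circle about the axis.
- thumb_lever (a joint): Lever angle, rad: 0 at home, held by a spring against a stop (the pad then 150 degrees anticlockwise from the base's +x axis), growing anticlockwise to a hard stop at 1.31. Spring: 1.4 to 2.6 N at the pad. After free play that cannot be seen and differs from table to table (10 degrees to over a notch) the pawl bites (4 to 7 N in all); some 17 degrees on, the plate snaps forward a notch.
- lever_root (a point): Point of the lever on the axis, 29 mm above the bench. The snap is one click: the plate runs ahead into its next notch by itself and the force drops. Stop there and let the lever return fully home (below 0.05 rad), which re-arms the pawl. Released before the click, the plate falls back to its old notch; pressed 30 degrees past a click, it clicks a second time.
- screwdriver: Bystander: screwdriver with red handle, 202 mm long, lying on the right; leave alone.
- oilstone: Bystander: grey oilstone bar, 100 x 25 x 12 mm, lying just right of the indexing table; leave alone.
- marker: Bystander: white marker with dark cap, 118 mm, lying to the left of the table; leave alone.
- oil_bottle: Bystander: cream oil bottle with a red spout, 145 mm tall, on the right; leave alone.
- v_block: Bystander: steel V-block, 50 mm, on the right; leave alone.

How it is judged:
By the outcome, as a careful person would: the job done as asked, in the order asked, and still so for the second after the job is handed in, with the robot touching nothing.
It also fails if it takes over 64 s, if anything falls off the work surface, if the arm or the gripper's body presses on something with over 40 N, if the wrist force passes 120 N, or if a joint passes its speed limit or range.

### The arm

A 7-joint arm with a two-finger parallel gripper is mounted at the origin on a cart in front of the work surface, level with it; the furniture and walls round the work are solid. World frame = base frame: x ahead of the robot, y to its left, z up, the work surface at z = 0. Lengths are in m, angles in rad, forces in N, time in s.
With the tool pointing down it reaches from about 0.4 to 0.85 m from the base axis. Payload 10.4 kg.
Tool frame: the origin (TCP) lies between the finger pads; the fingertips stand 14 mm ahead of it and the grasp point (between the pads) lies 5 mm behind it (r.finger_overhang is the z of the fingertips in the tool frame, in m); z points along the fingers, y is the line along which they close (so a half turn about z gives the same grasp; the last joint's range is limited). The gripper opens to 87 mm and grips with 3 to 60 N. Pads are 19 mm wide; open, the fingers measure 117 mm over their backs; the gripper's body (75 mm by 190 mm) begins 51 mm behind the grasp point.
Start: joints at [-1.241, 0.332, -0.065, 1.46, 0.022, 1.35, -0.088], TCP at [0.216, 0.587, 0.21] pointing down, gripper open.
Joint ranges: [-2.6, 2.6], [-0.5, 2.12], [-1.47, 1.34], [0.16, 2.42], [-1.27, 4.41], [0.06, 2.06], [-2.6, 2.6]. Speed limits (rad/s): [2.22, 2.22, 2.79, 2.79, 3.14, 3.14, 3.14].

### API

Orientations are given as a unit quaternion [x, y, z, w].
In Python, from bench import r, optics gives the robot as it stands.
- The arm moves only by the shell command python3 -m pendant 'ROWS' [FORCE]. ROWS is JSON, a list of rows, each a list of 7 numbers: the closure, from -1 (fully open) to 1 (shut), then the shift along the tool's x, y, z scaled (see below), then the turn, a rotation vector about the tool's x, y, z scaled (see below). In form: [[grip, x, y, z, rx, ry, rz], ...]. A call has 1 to 8 rows; each row is the pose to reach, as a shift and turn from the pose commanded when the call began, along the tool's axes at that moment; what a row does not reach only later rows make up. The controller multiplies each number of a shift by 0.3 m and each number of a turn by 120 degrees. A row lasts 1/8 s, in which the tool goes at most 62.5 mm and 10.7 degrees, less where a joint would pass 70% of its speed; a pose out of reach is approached as far as the arm can. A call with a number of a shift or a turn outside -1 to 1 is refused whole. A call with a gripper value outside its range is refused whole. The fingers move at their own pace and stop on an object; FORCE is the grip in N (left out, the last holds). Time passes only in rows, so rows that repeat a pose let the fingers close. It gives the time, the measured TCP pose, the force, the opening and the grip force at its end, in the units of the state.
- r.read_state(): the state, without advancing time (a new reading comes with each control period).
- optics.camera(name): name is "scene" or "top" or "wrist"; returns a dict with "pixels" (480x640x3 uint8, red, green, blue), "vfov" (degrees; the focal length in pixels is half the picture's height over the tangent of half this angle, whatever the lens; pixels are square), "cx", "cy" (the principal point, pixels), "rvec" (rotation vector, rad) and "tvec" (3), from world to camera coordinates, as OpenCV has them. Camera axes: x right, y down, z forward; pixel columns grow to the right and rows downward; lengths in m; the calibration is good to about 2 mm. A picture is of the moment at which its call begins. There is no depth.
- r.close_job(): hands the job in; it is judged then, once.
The state is a dict: "time": time; "joint_positions": joint angles; "joint_vel": joint speeds; "joint_torque": joint torques, N m; "ee_pos": TCP position; "eef_rot": TCP orientation; "ft_force": force on the tool from outside, world axes, zero at the start; "torque": the same for the moment, N m; "width": finger opening in m; "grip_force": force on a finger pad.
Only numpy, scipy, OpenCV 4.12 (cv2) and the standard library are available. Lean on these libraries where they do the work, as an engineer would, in place of code of your own. Each camera call takes 0.05 s, during which the arm holds its last target. There are 200 camera calls.

## Working session

There is one attempt and no reset: what is moved stays moved. The work goes in short steps, Python scripts to look and compute and a shell command to move; the robot and the scene stay as the last step left them, time stands still between calls to the robot, and variables do not carry over. Pictures are saved under pics/ and viewed, at most 10 in all, crops included, and the job is handed in when it is done.

```bash
mkdir -p pics; ls
python3 - <<'E'
from bench import r, optics
import cv2
for n in("scene","top"):
    c=optics.camera(n); cv2.imwrite(f"pics/{n}0.png",c["pixels"][:,:,::-1]); print(n,c["vfov"],c["cx"],c["cy"],c["rvec"],c["tvec"])
s=r.read_state();print(s)
E
```

```text
pics
scene 52.41269484686674 313.609072840696 244.10271733009816 [ 2.38947575 -1.29206294  0.3091512 ] [-0.2657372   0.41505292  1.04388866]
top 49.1704668173547 320.0327699466494 238.80065894193598 [ 2.1167095  -2.12680239  0.187334  ] [0.02939836 0.5118092  1.149385  ]
{'time': 0.1, 'joint_positions': array([-1.24062293,  0.33279785, -0.06466393,  1.46080411,  0.02158395,
        1.34988327, -0.08851591]), 'joint_vel': array([-1.18940889e-03, -1.83924115e-03,  8.90604825e-04, -1.77636376e-03,
       -1.54695570e-03, -8.54740660e-04, -1.77552645e-05]), 'joint_torque': array([ 1.88000282e-03, -6.24542856e+01,  2.47677852e-02, -3.90712953e+01,
       -6.14209520e-02,  3.66078049e-02,  7.45612988e-05]), 'ee_pos': array([0.21584118, 0.58619342, 0.20906558]), 'eef_rot': array([ 1.75490902e-01,  9.84480871e-01, -5.93527994e-04, -8.14950440e-05]), 'ft_force': array([-0.24580659,  0.59518617, -0.14922544]), 'torque': array([ 0.06885463, -0.0324023 ,  0.02282072]), 'grip_force': 0.0, 'width': 0.0870997850361724}
```

View pics/scene0.png

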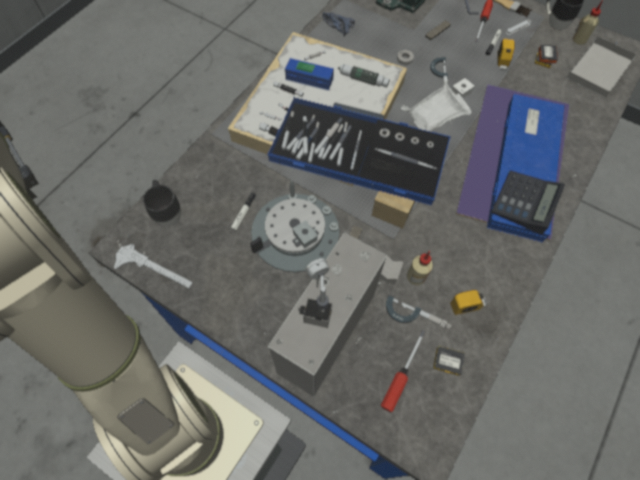

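View pics/top0.png

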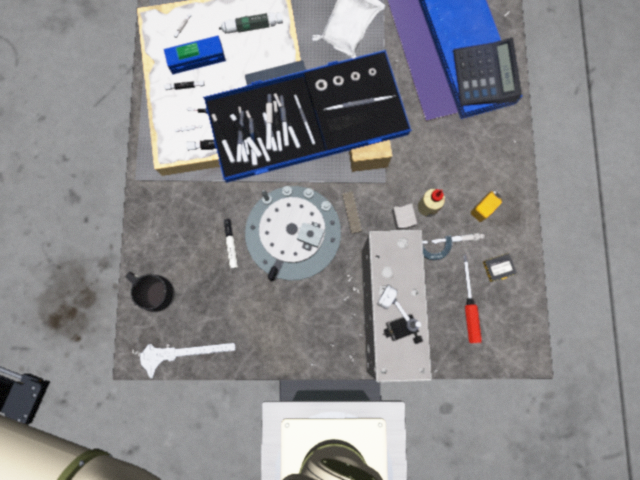

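The top view shows the indexing table at about (292,230) and the pad at (273,272). The workpiece is at (310,234), with stubs at (287,190), (308,191) and (325,206). A dark tall post stands at about (265,197), and a grey slab with a gauge stand is to the right. Next I'll zoom in and measure.

```bash
cat > h.py <<'E'
import numpy as np, cv2
from bench import r, optics
from scipy.spatial.transform import Rotation as R
def cam(n):
    c=optics.camera(n); c["f"]=240/np.tan(np.radians(c["vfov"]/2)); c["R"]=cv2.Rodrigues(np.array(c["rvec"],float))[0]; c["t"]=np.array(c["tvec"],float); return c
def ray(c,u,v):
    d=c["R"].T@np.array([(u-c["cx"])/c["f"],(v-c["cy"])/c["f"],1.]); return -c["R"].T@c["t"],d
def onz(c,u,v,z):
    o,d=ray(c,u,v); return o+d*(z-o[2])/d[2]
def proj(c,P):
    q=c["R"]@np.asarray(P,float)+c["t"]; return np.array([c["f"]*q[0]/q[2]+c["cx"],c["f"]*q[1]/q[2]+c["cy"]])
def tri(a,pa,b,pb):
    o1,d1=ray(a,*pa);o2,d2=ray(b,*pb);d1/=np.linalg.norm(d1);d2/=np.linalg.norm(d2)
    s=np.linalg.lstsq(np.c_[d1,-d2],o2-o1,rcond=None)[0]
    p,q=o1+s[0]*d1,o2+s[1]*d2; return (p+q)/2,np.linalg.norm(p-q)
E
python3 - <<'E'
from h import *
c=cam("top");s=cam("scene")
a=cv2.resize(c["pixels"][170:290,232:352],(480,480),interpolation=3)
b=cv2.resize(s["pixels"][170:280,235:345],(320,320),interpolation=3)
b=cv2.copyMakeBorder(b,0,160,0,0,0)
cv2.imwrite("pics/z.png",np.hstack([a,b])[:,:,::-1])
# flange ellipse: bluish grey
E
```

```text
(no output)
```

View pics/z.png

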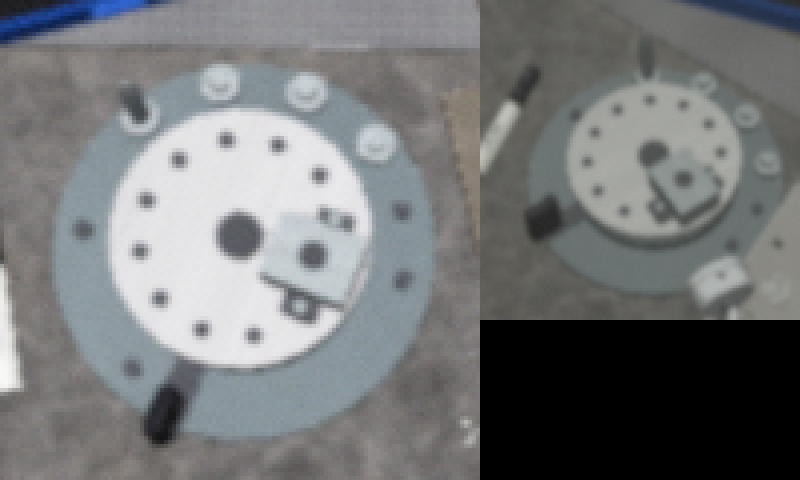

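The crop shows the tall post foot at about crop (139,117) in the top view. The stubs are at (220,83), (306,92) and (375,143), the hub at (239,235), the bore at (313,255) and the pad top at (165,410). In the scene crop, the hub is at (172,154), the bore at (203,179) and the pad at (63,212).

Run:
```python
from h import *
c=cam("top");s=cam("scene")
T=lambda u,v:(232+u/4-.4,170+v/4-.4)
S=lambda u,v:(235+u*.34375-.3,170+v*.34375-.3)
for n,a,b in [("hub",(239,235),(172,154)),("bore",(313,255),(203,179)),("posttip",(128,90),(167,40)),("padtop",(162,413),(63,212)),("stub2",(220,80),(224,82)),("stub4",(376,140),(287,160))]:
    p,e=tri(c,T(*a),s,S(*b)); print(n,p.round(4),round(e,4))
m=cv2.inRange(cv2.cvtColor(c["pixels"],cv2.COLOR_RGB2HSV),(75,25,60),(110,140,200)); k=np.zeros_like(m);k[170:290,232:352]=m[170:290,232:352]
k=cv2.morphologyEx(k,cv2.MORPH_OPEN,np.ones((3,3)))
ct=max(cv2.findContours(k,0,1)[0],key=cv2.contourArea);h=cv2.convexHull(ct)
P=np.array([onz(c,*q[0],.008)[:2] for q in ct]); 
A=np.c_[2*P,np.ones(len(P))];x=np.linalg.lstsq(A,(P**2).sum(1),rcond=None)[0];print("flange",x[:2],np.sqrt(x[2]+x[:2]@x[:2]))
ax=onz(c,*T(239,235),.051)[:2]; ax=x[:2]; print("hub top",onz(c,*T(239,235),.051))
ang=lambda p:np.degrees(np.arctan2(p[1]-ax[1],p[0]-ax[0]))
for n,uv,z in [("footTall",(139,117),.012),("s",(220,82),.028),("s",(306,91),.028),("s",(375,142),.028),("bore",(313,255),.074),("pad",(165,413),.076)]:
    p=onz(c,*T(*uv),z);print(n,p.round(4),"r",np.linalg.norm(p[:2]-ax).round(4),"ang",ang(p).round(1))
# neighbours
for n,uv in [("slab corner top-left",(369,231)),("slab tr",(423,229))]:
  for z in(0,.06,.1):print(n,z,onz(c,*uv,z).round(3))
w=cam("wrist");print(w["R"].round(2),w["t"])
```

```text
hub [0.5358 0.0922 0.0516] 0.0002
bore [0.5195 0.0492 0.0753] 0.0008
posttip [0.6163 0.1531 0.0755] 0.0034
padtop [0.4331 0.1328 0.0661] 0.0024
stub2 [0.6366 0.1055 0.0215] 0.0015
stub4 [0.5982 0.0135 0.0244] 0.0007
flange [0.51808011 0.07017512] 0.08060965419372561
hub top [0.53587645 0.09233321 0.051     ]
footTall [0.6161 0.1549 0.012 ] r 0.1296 ang 40.8
s [0.6329 0.1055 0.028 ] r 0.1201 ang 17.1
s [0.6271 0.0548 0.028 ] r 0.1101 ang -8.0
s [0.5959 0.0143 0.028 ] r 0.0958 ang -35.7
bore [0.5195 0.0495 0.074 ] r 0.0208 ang -86.1
pad [0.431  0.1309 0.076 ] r 0.1062 ang 145.1
slab corner top-left 0 [ 0.539 -0.089  0.   ]
slab corner top-left 0.06 [ 0.527 -0.084  0.06 ]
slab corner top-left 0.1 [ 0.519 -0.08   0.1  ]
slab tr 0 [ 0.543 -0.218  0.   ]
slab tr 0.06 [ 0.531 -0.206  0.06 ]
slab tr 0.1 [ 0.523 -0.198  0.1  ]
[[ 0.34  0.94 -0.  ]
 [ 0.9  -0.33  0.3 ]
 [ 0.28 -0.11 -0.95]] [-0.62463215 -0.03688528  0.39317963]
```

```bash
cat >> h.py <<'E'
AX=np.array([.5358,.0922]); YAW=7.9
def goal(p,yd,s=None):
    "p: TCP world target, yd: tool y heading (deg). prints shift/0.3 and turn/120deg from current measured pose"
    s=s or r.read_state(); Rc=R.from_quat(s["eef_rot"]); a=np.radians(yd)
    y=np.array([np.cos(a),np.sin(a),0]);z=np.array([0,0,-1.]);Rt=R.from_matrix(np.c_[np.cross(y,z),y,z])
    print("shift",(Rc.inv().apply(np.array(p)-s["ee_pos"])/.3).round(4),"turn",((Rc.inv()*Rt).as_rotvec()/np.radians(120)).round(4))
def padpose(lev,off,R0=.112):
    "xy of tool standing 'off' clockwise of pad centre, lever deg"
    a=np.radians(YAW+150+lev); e=np.array([np.cos(a),np.sin(a)]); t=np.array([-e[1],e[0]]); return AX+R0*e-off*t, np.degrees(a)-180
E
python3 - <<'E'
from h import *
c=cam("top");s=cam("scene")
for n,a,b in [("slabcorner",(369,231),(342,235)),("white",(388,295),(318,267)),("black",(403,327),(315,309))]:
    print(n,*tri(c,a,s,b))
p,y=padpose(0,.04);print(p,y);goal([*p,.20],y)
C=np.array([-.0155,.112])
for a in (2,4,6,8,10,12,16,20,24,30,40):
    q=np.radians(-a);M=np.array([[np.cos(q),-np.sin(q)],[np.sin(q),np.cos(q)]]);print(a,((C-M@C)/.3).round(4),-a/120)
E
```

```text
slabcorner [ 0.49247952 -0.06809931  0.22270616] 0.004550872311941147
white [ 0.36154584 -0.08984285  0.33045829] 0.00046837423415932043
black [ 0.30792072 -0.11984331  0.28323995] 0.0024441805838706287
[0.44707776 0.17139826] -22.099999999999994
shift [-1.2011 -1.0323  0.0324] turn [-0.     -0.      0.7657]
2 [-0.0131 -0.0016] -0.016666666666666666
4 [-0.0262 -0.0027] -0.03333333333333333
6 [-0.0393 -0.0034] -0.05
8 [-0.0525 -0.0036] -0.06666666666666667
10 [-0.0656 -0.0033] -0.08333333333333333
12 [-0.0787 -0.0026] -0.1
16 [-0.1049  0.0002] -0.13333333333333333
20 [-0.1308  0.0048] -0.16666666666666666
24 [-0.1563  0.0113] -0.2
30 [-0.1936  0.0242] -0.25
40 [-0.2521  0.0541] -0.3333333333333333
```

```bash
python3 -m pendant '[[1,-0.11,-0.095,0,0,0,0.08],[1,-0.22,-0.19,0,0,0,0.16],[1,-0.33,-0.28,0,0,0,0.24],[1,-0.44,-0.38,0,0,0,0.32],[1,-0.55,-0.47,0,0,0,0.4],[1,-0.66,-0.57,0,0,0,0.48],[1,-0.77,-0.66,0,0,0,0.56],[1,-0.88,-0.75,0,0,0,0.64]]' 10
python3 - <<'E'
from h import *
p,y=padpose(0,.04);goal([*p,.12],y);s=r.read_state();print(s["joint_positions"].round(2),s["width"])
E
```

```text
time: 1.45
ee_pos: [0.3865, 0.2829, 0.21]
eef_rot: [0.751, 0.66, 0.0, -0.0]
ft_force: [1.0, -0.4, -0.7]
width: 0.0146
grip_force: 0.0
shift [-0.3433  0.2475  0.2999] turn [ 1.000e-04 -4.000e-04  1.231e-01]
[-0.97 -0.    0.24  1.84 -0.    1.3  -0.85] 0.014643433776896435
```

```bash
python3 -m pendant '[[1,-0.1,0.07,0.05,0,0,0.04],[1,-0.2,0.14,0.12,0,0,0.08],[1,-0.28,0.2,0.2,0,0,0.123],[1,-0.343,0.248,0.27,0,0,0.123],[1,-0.343,0.248,0.3,0,0,0.123],[1,-0.343,0.248,0.3,0,0,0.123]]'
python3 - <<'E'
from h import *
p,y=padpose(0,.035);goal([*p,.054],y);s=r.read_state();print(s["joint_positions"].round(2),s["width"])
c=cam("top");a=cv2.resize(c["pixels"][170:290,232:352],(480,480),interpolation=3);s=cam("scene")
b=cv2.resize(s["pixels"][170:280,235:345],(320,320),interpolation=3)
b=cv2.copyMakeBorder(b,0,160,0,0,0)
cv2.imwrite("pics/z1.png",np.hstack([a,b])[:,:,::-1])
cv2.imwrite("pics/w1.png",cam("wrist")["pixels"][:,:,::-1])
E
```

```text
time: 2.2
ee_pos: [0.4467, 0.1736, 0.1196]
eef_rot: [0.828, 0.561, -0.0, -0.0]
ft_force: [1.2, 0.6, 0.2]
width: 0.0005
grip_force: 0.0
shift [-0.023   0.0041  0.2185] turn [-0.0003  0.0002  0.0031]
[-0.82  0.08  0.38  1.97 -0.03  1.1  -0.81] 0.0005175009156567329
```

View pics/z1.png

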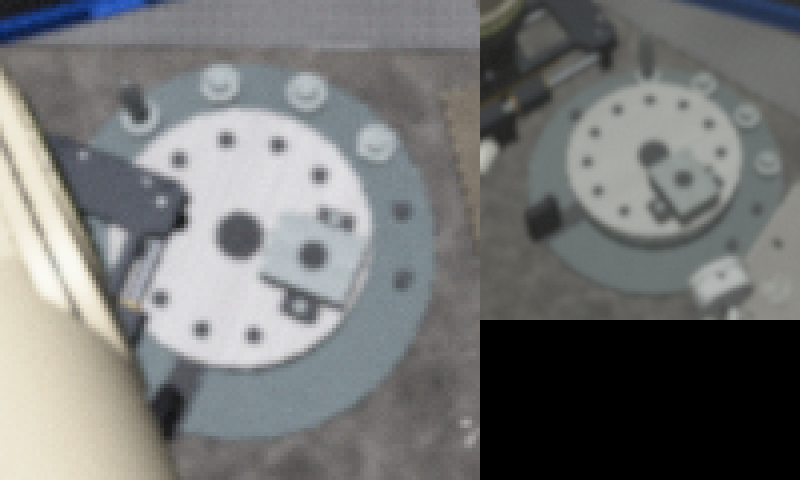

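View pics/w1.png

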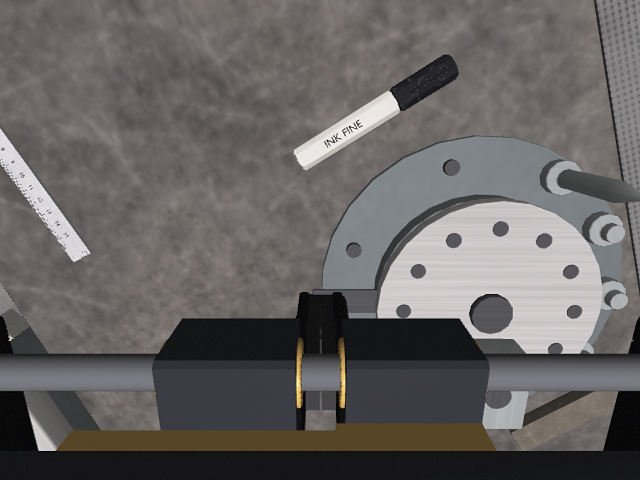

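The top crop shows the gripper clear of the post and workpiece, with the pad at crop (168,410) still free below. The wrist view shows the pad's dark top at about (322,300) just under the closed fingers. The post is at (565,180) and the marker is well clear. Next I'll descend and make contact.

```bash
python3 -m pendant '[[1,0.0,0.004,0.06,0,0,0.003],[1,0.0,0.004,0.13,0,0,0.003],[1,0,0.004,0.19,0,0,0.003],[1,0,0.004,0.218,0,0,0.003],[1,0,0.004,0.218,0,0,0.003],[1,0,0.004,0.218,0,0,0.003]]'
python3 -m pendant '[[1,-0.015,0,0,0,0,0],[1,-0.03,0,0,0,0,0],[1,-0.045,0,0,0,0,0],[1,-0.055,0,0,0,0,0],[1,-0.065,0,0,0,0,0],[1,-0.065,0,0,0,0,0]]'
python3 - <<'E'
from h import *
p,y=padpose(0,.0155);goal([*p,.054],y)
E
```

```text
time: 3.1
ee_pos: [0.4488, 0.1729, 0.0551]
eef_rot: [0.83, 0.558, 0.001, -0.0]
ft_force: [0.2, -0.3, 0.4]
width: 0.0002
grip_force: 0.0
time: 3.85
ee_pos: [0.4409, 0.1543, 0.0544]
eef_rot: [0.83, 0.558, 0.0, -0.0]
ft_force: [-1.0, -0.0, -0.5]
width: 0.0005
grip_force: 0.0
shift [-0.0212 -0.0024  0.0012] turn [-0.     -0.0001 -0.0004]
```

```bash
python3 -m pendant '[[1,-0.011,-0.001,0,0,0,0],[1,-0.021,-0.002,0,0,0,0],[1,-0.021,-0.002,0,0,0,0]]'
python3 -m pendant '[[1,-0.0131,-0.0016,0,0,0,-0.0167],[1,-0.0262,-0.0027,0,0,0,-0.0333],[1,-0.0393,-0.0034,0,0,0,-0.05],[1,-0.0525,-0.0036,0,0,0,-0.0667],[1,-0.0656,-0.0033,0,0,0,-0.0833],[1,-0.0656,-0.0033,0,0,0,-0.0833]]'
python3 - <<'E'
from h import *
s=r.read_state();print(s["ft_force"],s["ee_pos"])
p,y=padpose(10,.0155);goal([*p,.054],y)
cv2.imwrite("pics/w2.png",cam("wrist")["pixels"][:,:,::-1])
E
```

```text
time: 4.22
ee_pos: [0.4381, 0.1489, 0.0544]
eef_rot: [0.83, 0.558, 0.0, -0.0]
ft_force: [0.7, 0.1, -1.5]
width: 0.0007
grip_force: 0.7
time: 4.97
ee_pos: [0.4298, 0.1308, 0.0544]
eef_rot: [0.778, 0.629, 0.0, -0.0]
ft_force: [1.5, 1.5, -0.7]
width: 0.0004
grip_force: 0.8
[ 1.49421948  1.51634132 -0.69853226] [0.42975131 0.13079827 0.05443518]
shift [-0.     -0.0007  0.0015] turn [ 0.0001 -0.0002 -0.0001]
```

```bash
python3 -m pendant '[[1,-0.0131,-0.0016,0,0,0,-0.0167],[1,-0.0262,-0.0027,0,0,0,-0.0333],[1,-0.0393,-0.0034,0,0,0,-0.05],[1,-0.0525,-0.0036,0,0,0,-0.0667],[1,-0.0525,-0.0036,0,0,0,-0.0667]]'
python3 -m pendant '[[1,-0.0131,-0.0016,0,0,0,-0.0167],[1,-0.0262,-0.0027,0,0,0,-0.0333],[1,-0.0262,-0.0027,0,0,0,-0.0333]]'
python3 -m pendant '[[1,-0.0131,-0.0016,0,0,0,-0.0167],[1,-0.0262,-0.0027,0,0,0,-0.0333],[1,-0.0262,-0.0027,0,0,0,-0.0333]]'
python3 - <<'E'
from h import *
p,y=padpose(26,.0155);goal([*p,.054],y)
w=cam("wrist")["pixels"];t=cam("top")["pixels"][160:300,222:362]
cv2.imwrite("pics/c3.png",np.hstack([w[100:],cv2.resize(t,(380,380))])[:,240:][:,:,::-1])
E
```

```text
time: 5.65
ee_pos: [0.4255, 0.1159, 0.0544]
eef_rot: [0.732, 0.681, 0.0, -0.0]
ft_force: [0.9, 2.4, -0.3]
width: 0.0007
grip_force: 0.9
time: 6.02
ee_pos: [0.4241, 0.109, 0.0545]
eef_rot: [0.708, 0.706, 0.001, -0.0]
ft_force: [1.5, 4.6, -2.2]
width: 0.0002
grip_force: 2.4
time: 6.4
ee_pos: [0.4233, 0.1007, 0.0544]
eef_rot: [0.683, 0.73, 0.0, -0.0]
ft_force: [0.8, 4.6, -1.6]
width: 0.0007
grip_force: 1.9
shift [-0.0021 -0.001   0.0015] turn [ 0.0002 -0.0003 -0.0007]
```

View pics/c3.png

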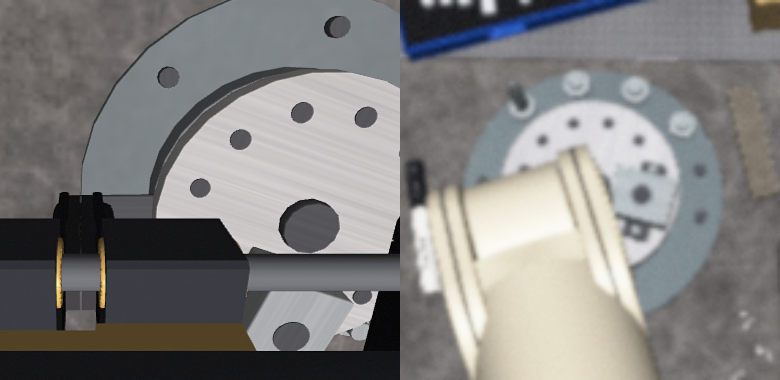

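The wrist view shows the fingers flush on the pad. The top crop shows the bore at crop (641,194), so the plate has begun to turn about 6°: the pawl bit at about 20°. I'll continue in small steps.

```bash
cat >> h.py <<'E'
def plate():
    "workpiece heading (deg) from the bore in the top view, relative to post (38 deg)"
    c=cam("top"); g=cv2.cvtColor(c["pixels"],cv2.COLOR_RGB2GRAY); bh=cv2.morphologyEx(g,cv2.MORPH_BLACKHAT,cv2.getStructuringElement(2,(13,13)))
    n,l,st,ce=cv2.connectedComponentsWithStats((bh>45).astype(np.uint8))
    for i in range(1,n):
        p=onz(c,*ce[i],.074)[:2]-AX; d=np.hypot(*p)
        if 12<=st[i,4]<=70 and abs(d-.046)<.006: print("bore? area",st[i,4],"r",d.round(4),"ang",np.degrees(np.arctan2(p[1],p[0])).round(1))
E
python3 -m pendant '[[1,-0.0131,-0.0016,0,0,0,-0.0167],[1,-0.0262,-0.0027,0,0,0,-0.0333],[1,-0.0262,-0.0027,0,0,0,-0.0333]]'
python3 -c "from h import *;plate()"
python3 -m pendant '[[1,-0.0131,-0.0016,0,0,0,-0.0167],[1,-0.0262,-0.0027,0,0,0,-0.0333],[1,-0.0262,-0.0027,0,0,0,-0.0333]]'
python3 -c "from h import *;plate()"
```

```text
time: 6.88
ee_pos: [0.423, 0.0923, 0.0544]
eef_rot: [0.657, 0.753, 0.0, 0.0]
ft_force: [0.6, 3.5, -0.5]
width: 0.0004
grip_force: 1.4
bore? area 14 r 0.0517 ang -13.6
bore? area 13 r 0.0507 ang 19.6
bore? area 13 r 0.0519 ang 52.3
bore? area 42 r 0.0459 ang -99.5
time: 7.3
ee_pos: [0.4232, 0.0843, 0.0544]
eef_rot: [0.631, 0.776, -0.0, 0.0]
ft_force: [1.2, 1.9, 0.2]
width: 0.0007
grip_force: 1.0
bore? area 12 r 0.0514 ang -8.6
bore? area 14 r 0.0509 ang 24.6
bore? area 14 r 0.0519 ang 58.1
bore? area 13 r 0.0486 ang -66.1
bore? area 40 r 0.046 ang -94.5
```

```bash
sed -i 's/12<=st/25<=st/' h.py
python3 -m pendant '[[1,-0.0098,-0.0013,0,0,0,-0.0125],[1,-0.0197,-0.0022,0,0,0,-0.025],[1,-0.0197,-0.0022,0,0,0,-0.025]]'
python3 -c "from h import *;plate()"
```

```text
time: 7.72
ee_pos: [0.4237, 0.0782, 0.0543]
eef_rot: [0.61, 0.793, 0.0, 0.0]
ft_force: [1.5, 1.8, 0.3]
width: 0.0005
grip_force: 1.0
bore? area 25 r 0.0491 ang -80.3
```

Run:
```python
from h import *
p,y=padpose(37,.0155);goal([*p,.054],y)
C=np.array([-.0155,.112])
for a in [-5.5*k for k in range(1,9)]+[5.5*k for k in range(1,9)]:
    M=R.from_euler('z',-a,degrees=True).as_matrix()[:2,:2];print("%.1f"%a,((C-M@C)/.3).round(4),round(-a/120,4))
```

```text
shift [ 0.0003 -0.0005  0.0011] turn [ 0.     -0.     -0.0006]
-5.5 [0.0355 0.0067] 0.0458
-11.0 [0.0703 0.0167] 0.0917
-16.5 [0.1039 0.03  ] 0.1375
-22.0 [0.1361 0.0465] 0.1833
-27.5 [0.1665 0.066 ] 0.2292
-33.0 [0.195  0.0884] 0.275
-38.5 [0.2212 0.1133] 0.3208
-44.0 [0.2448 0.1407] 0.3667
5.5 [-0.036  -0.0032] -0.0458
11.0 [-0.0722 -0.003 ] -0.0917
16.5 [-0.1082  0.0007] -0.1375
22.0 [-0.1436  0.0078] -0.1833
27.5 [-0.1782  0.0183] -0.2292
33.0 [-0.2117  0.0321] -0.275
38.5 [-0.2436  0.049 ] -0.3208
44.0 [-0.2738  0.0689] -0.3667
```

```bash
python3 -m pendant '[[1,0.0355,0.0067,0,0,0,0.0458],[1,0.0703,0.0167,0,0,0,0.0917],[1,0.1039,0.03,0,0,0,0.1375],[1,0.1361,0.0465,0,0,0,0.1833],[1,0.1665,0.066,0,0,0,0.2292],[1,0.195,0.0884,0,0,0,0.275],[1,0.2212,0.1133,0,0,0,0.3208],[1,0.2448,0.1407,0,0,0,0.3667]]'
python3 -m pendant '[[1,0,0,0,0,0,0],[1,0,0,0,0,0,0],[1,0,0,0,0,0,0]]'
python3 - <<'E'
from h import *
p,y=padpose(-7,.0155);goal([*p,.054],y)
plate()
w=cam("wrist")["pixels"];t=cam("top")["pixels"][160:300,222:362]
cv2.imwrite("pics/c4.png",np.hstack([w[100:],cv2.resize(t,(380,380))])[:,240:][:,:,::-1])
E
```

```text
time: 8.78
ee_pos: [0.4454, 0.16, 0.054]
eef_rot: [0.863, 0.505, -0.001, 0.0]
ft_force: [0.2, -0.5, 0.3]
width: 0.0005
grip_force: 0.0
time: 9.15
ee_pos: [0.4454, 0.1597, 0.0543]
eef_rot: [0.862, 0.507, -0.0, -0.0]
ft_force: [1.5, -0.0, 0.8]
width: 0.0005
grip_force: 0.0
shift [ 0.0015 -0.0007  0.0009] turn [-0.0001  0.0001 -0.0002]
bore? area 43 r 0.0461 ang -81.2
```

View pics/c4.png

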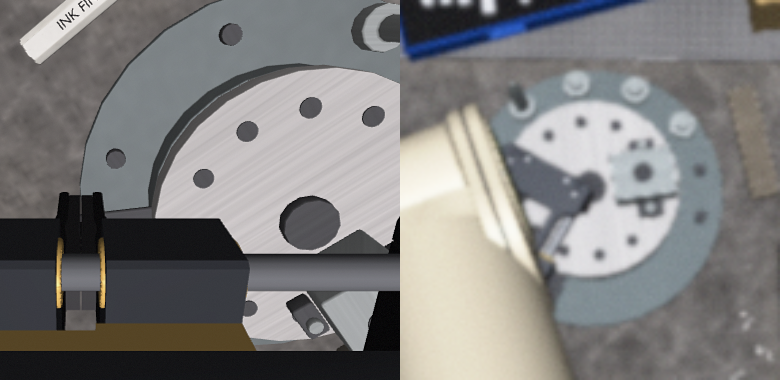

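The plate has moved one notch: the bore is at −81°, top crop (642,172). The pad is hidden behind the gripper, and the force on the tool is about zero, so it is free. Next is click 2, using the same stroke plus 3° of margin.

```bash
python3 -m pendant '[[1,-0.036,-0.0032,0,0,0,-0.0458],[1,-0.0722,-0.003,0,0,0,-0.0917],[1,-0.1082,0.0007,0,0,0,-0.1375],[1,-0.1436,0.0078,0,0,0,-0.1833],[1,-0.1782,0.0183,0,0,0,-0.2292],[1,-0.2117,0.0321,0,0,0,-0.275],[1,-0.2436,0.049,0,0,0,-0.3208],[1,-0.2738,0.0689,0,0,0,-0.3667]]'
python3 -m pendant '[[1,-0.0098,-0.0013,0,0,0,-0.0125],[1,-0.0197,-0.0022,0,0,0,-0.025],[1,-0.0197,-0.0022,0,0,0,-0.025]]'
python3 -c "
from h import *;plate();p,y=padpose(40,.0155);goal([*p,.054],y)"
```

```text
time: 10.3
ee_pos: [0.4236, 0.0788, 0.0545]
eef_rot: [0.608, 0.794, 0.0, -0.0]
ft_force: [0.1, 2.7, -0.7]
width: 0.0
grip_force: 1.2
time: 10.68
ee_pos: [0.4246, 0.0728, 0.0544]
eef_rot: [0.589, 0.808, 0.0, -0.0]
ft_force: [-0.4, 1.7, 1.5]
width: 0.0006
grip_force: 1.1
shift [-0.0008 -0.0006  0.0012] turn [-0.     -0.0001 -0.0007]
```

```bash
python3 -m pendant '[[1,0.0355,0.0067,0,0,0,0.0458],[1,0.0703,0.0167,0,0,0,0.0917],[1,0.1039,0.03,0,0,0,0.1375],[1,0.1361,0.0465,0,0,0,0.1833],[1,0.1665,0.066,0,0,0,0.2292],[1,0.195,0.0884,0,0,0,0.275],[1,0.2212,0.1133,0,0,0,0.3208],[1,0.2448,0.1407,0,0,0,0.3667]]'
python3 -m pendant '[[1,0.01,0,0,0,0,0],[1,0.01,0,0,0,0,0],[1,0.01,0,0,0,0,0]]'
python3 -c "
from h import *;plate();p,y=padpose(-4,.0155);goal([*p,.054],y)"
```

```text
time: 11.72
ee_pos: [0.4424, 0.1558, 0.0543]
eef_rot: [0.85, 0.527, -0.0, 0.0]
ft_force: [0.5, -0.0, 0.1]
width: 0.0007
grip_force: 0.0
time: 12.1
ee_pos: [0.4434, 0.1577, 0.0542]
eef_rot: [0.849, 0.529, -0.0, -0.0]
ft_force: [0.6, 0.2, -0.3]
width: 0.0002
grip_force: 0.0
bore? area 43 r 0.0465 ang -51.3
shift [-0.009  -0.0008  0.001 ] turn [-0.0001  0.     -0.0003]
```

Two clicks are done (−51°), with three to go. For click 3 I'll undo the 0.01 shift within the stroke.

```bash
python3 -m pendant '[[1,-0.046,-0.0032,0,0,0,-0.0458],[1,-0.0822,-0.003,0,0,0,-0.0917],[1,-0.1182,0.0007,0,0,0,-0.1375],[1,-0.1536,0.0078,0,0,0,-0.1833],[1,-0.1882,0.0183,0,0,0,-0.2292],[1,-0.2217,0.0321,0,0,0,-0.275],[1,-0.2536,0.049,0,0,0,-0.3208],[1,-0.2838,0.0689,0,0,0,-0.3667]]'
python3 -m pendant '[[1,0,0,0,0,0,0],[1,0,0,0,0,0,0]]'
python3 -c "
from h import *;plate();p,y=padpose(40,.0155);goal([*p,.054],y)"
python3 -m pendant '[[1,0.0355,0.0067,0,0,0,0.0458],[1,0.0703,0.0167,0,0,0,0.0917],[1,0.1039,0.03,0,0,0,0.1375],[1,0.1361,0.0465,0,0,0,0.1833],[1,0.1665,0.066,0,0,0,0.2292],[1,0.195,0.0884,0,0,0,0.275],[1,0.2212,0.1133,0,0,0,0.3208],[1,0.2448,0.1407,0,0,0,0.3667]]'
python3 -m pendant '[[1,0.01,0,0,0,0,0],[1,0.01,0,0,0,0,0],[1,0.01,0,0,0,0,0]]'
python3 -c "
from h import *;plate();p,y=padpose(-4,.0155);goal([*p,.054],y)"
```

```text
time: 13.15
ee_pos: [0.4246, 0.0727, 0.0545]
eef_rot: [0.587, 0.809, 0.001, -0.0]
ft_force: [1.7, 2.4, 0.0]
width: 0.0005
grip_force: 1.3
time: 13.4
ee_pos: [0.4246, 0.0731, 0.0545]
eef_rot: [0.59, 0.808, 0.0, -0.0]
ft_force: [0.2, 2.3, 1.6]
width: 0.0004
grip_force: 1.1
bore? area 41 r 0.0469 ang -21.4
shift [-0.0018 -0.0009  0.0015] turn [ 0.0001 -0.0002 -0.0009]
time: 14.45
ee_pos: [0.4422, 0.1559, 0.0542]
eef_rot: [0.85, 0.527, -0.0, 0.0]
ft_force: [0.1, 0.2, -0.6]
width: 0.0007
grip_force: 0.0
time: 14.82
ee_pos: [0.4434, 0.1577, 0.0543]
eef_rot: [0.849, 0.529, -0.0, -0.0]
ft_force: [0.7, -0.6, 0.2]
width: 0.0005
grip_force: 0.0
bore? area 39 r 0.0471 ang -21.1
shift [-0.0091 -0.0007  0.001 ] turn [-0.0001  0.0001 -0.0003]
```

Click 4.

```bash
python3 -m pendant '[[1,-0.046,-0.0032,0,0,0,-0.0458],[1,-0.0822,-0.003,0,0,0,-0.0917],[1,-0.1182,0.0007,0,0,0,-0.1375],[1,-0.1536,0.0078,0,0,0,-0.1833],[1,-0.1882,0.0183,0,0,0,-0.2292],[1,-0.2217,0.0321,0,0,0,-0.275],[1,-0.2536,0.049,0,0,0,-0.3208],[1,-0.2838,0.0689,0,0,0,-0.3667]]'
python3 -m pendant '[[1,0,0,0,0,0,0],[1,0,0,0,0,0,0]]'
python3 -c "
from h import *;plate()"
python3 -m pendant '[[1,0.0355,0.0067,0,0,0,0.0458],[1,0.0703,0.0167,0,0,0,0.0917],[1,0.1039,0.03,0,0,0,0.1375],[1,0.1361,0.0465,0,0,0,0.1833],[1,0.1665,0.066,0,0,0,0.2292],[1,0.195,0.0884,0,0,0,0.275],[1,0.2212,0.1133,0,0,0,0.3208],[1,0.2448,0.1407,0,0,0,0.3667]]'
python3 -m pendant '[[1,0.01,0,0,0,0,0],[1,0.01,0,0,0,0,0],[1,0.01,0,0,0,0,0]]'
python3 -c "
from h import *;plate();p,y=padpose(-4,.0155);goal([*p,.054],y)"
```

```text
time: 15.88
ee_pos: [0.4246, 0.0727, 0.0545]
eef_rot: [0.587, 0.809, 0.001, -0.0]
ft_force: [-0.1, 2.8, 0.1]
width: 0.0008
grip_force: 1.3
time: 16.12
ee_pos: [0.4246, 0.0731, 0.0545]
eef_rot: [0.59, 0.808, 0.0, -0.0]
ft_force: [-0.2, 2.4, 2.3]
width: 0.0003
grip_force: 1.1
bore? area 42 r 0.0469 ang 8.2
bore? area 50 r 0.05 ang -24.0
bore? area 43 r 0.0482 ang 39.2
time: 17.18
ee_pos: [0.4422, 0.1559, 0.0542]
eef_rot: [0.85, 0.527, -0.0, 0.0]
ft_force: [-0.6, -0.1, -0.5]
width: 0.0005
grip_force: 0.0
time: 17.55
ee_pos: [0.4434, 0.1577, 0.0542]
eef_rot: [0.849, 0.529, -0.0, -0.0]
ft_force: [0.4, -0.4, 0.2]
width: 0.0005
grip_force: 0.0
bore? area 41 r 0.0467 ang 8.1
bore? area 47 r 0.0502 ang -24.1
bore? area 39 r 0.0481 ang 39.5
shift [-0.009  -0.0009  0.0011] turn [-0.0001  0.     -0.0003]
```

Now at 8°, with the post at 38°. One last click.

```bash
python3 -m pendant '[[1,-0.046,-0.0032,0,0,0,-0.0458],[1,-0.0822,-0.003,0,0,0,-0.0917],[1,-0.1182,0.0007,0,0,0,-0.1375],[1,-0.1536,0.0078,0,0,0,-0.1833],[1,-0.1882,0.0183,0,0,0,-0.2292],[1,-0.2217,0.0321,0,0,0,-0.275],[1,-0.2536,0.049,0,0,0,-0.3208],[1,-0.2838,0.0689,0,0,0,-0.3667]]'
python3 -m pendant '[[1,0,0,0,0,0,0],[1,0,0,0,0,0,0]]'
python3 -c "
from h import *;plate()"
python3 -m pendant '[[1,0.0355,0.0067,0,0,0,0.0458],[1,0.0703,0.0167,0,0,0,0.0917],[1,0.1039,0.03,0,0,0,0.1375],[1,0.1361,0.0465,0,0,0,0.1833],[1,0.1665,0.066,0,0,0,0.2292],[1,0.195,0.0884,0,0,0,0.275],[1,0.2212,0.1133,0,0,0,0.3208],[1,0.2448,0.1407,0,0,0,0.3667]]'
python3 -m pendant '[[1,0.03,0,0,0,0,0],[1,0.06,0,0,0,0,0],[1,0.06,0,-0.1,0,0,0],[1,0.06,0,-0.25,0,0,0],[1,0.06,0,-0.35,0,0,0],[1,0.06,0,-0.4,0,0,0],[1,0.06,0,-0.4,0,0,0]]'
python3 - <<'E'
from h import *
plate()
c=cam("top");a=cv2.resize(c["pixels"][170:290,232:352],(480,480),interpolation=3);s=cam("scene")
b=cv2.resize(s["pixels"][170:280,235:345],(320,320),interpolation=3)
b=cv2.copyMakeBorder(b,0,160,0,0,0)
cv2.imwrite("pics/z5.png",np.hstack([a,b])[:,:,::-1])
E
```

```text
time: 18.6
ee_pos: [0.4247, 0.0728, 0.0545]
eef_rot: [0.587, 0.809, 0.001, -0.0]
ft_force: [0.5, 2.3, -1.1]
width: 0.0006
grip_force: 1.3
time: 18.85
ee_pos: [0.4246, 0.0731, 0.0545]
eef_rot: [0.59, 0.808, 0.0, -0.0]
ft_force: [-0.2, 1.8, 2.0]
width: 0.0004
grip_force: 1.1
bore? area 33 r 0.0493 ang 7.3
bore? area 41 r 0.047 ang 37.2
bore? area 53 r 0.0496 ang 70.6
time: 19.9
ee_pos: [0.4422, 0.1559, 0.0542]
eef_rot: [0.85, 0.527, -0.0, 0.0]
ft_force: [0.1, 0.4, 0.1]
width: 0.0008
grip_force: 0.0
time: 20.78
ee_pos: [0.4505, 0.1718, 0.1745]
eef_rot: [0.849, 0.529, 0.001, -0.0]
ft_force: [-0.4, -0.5, -0.1]
width: 0.0006
grip_force: 0.0
bore? area 33 r 0.0493 ang 7.3
```

View pics/z5.png

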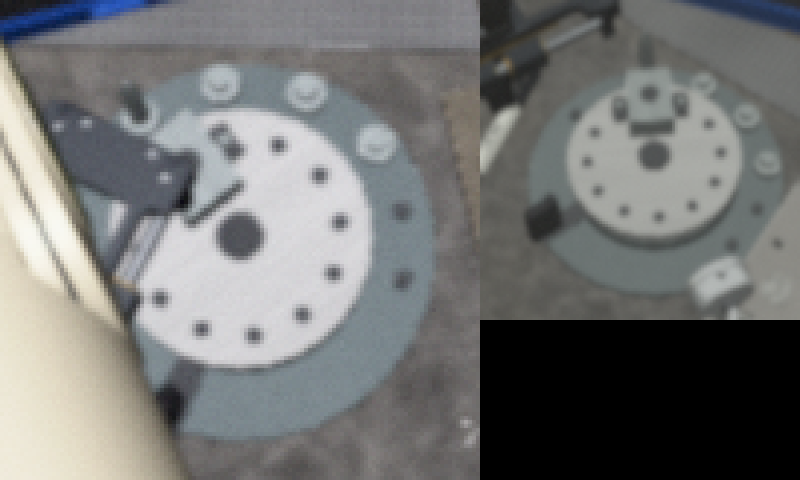

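The workpiece at crop (650,93) in the scene view stands right before the tall post at (647,50), with its bore at 37.2° against 38°. The pad at (543,217) is back home and the gripper is clear.

```bash
python3 -c "
from bench import r
print(r.close_job())"
```

```text
the job is handed in; nothing more can be done
None
```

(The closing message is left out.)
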